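# Scan the sample can in, then hold the chamber lid half open

## Task

Check the sample can in: turn it where it stands on the ringed spot of the code reader until its label squarely faces the reader's window, and let go of it. Then lift the lid of the sample chamber to 45 degrees and finish while still holding it there, so that I can reach in to load the chamber; it falls shut if you let go. Leave the other things where they are.

Things in the scene. Friction and masses are not known exactly. Their poses are not given: they have to be found in the camera images.
- can_mid (a point): Sample can: loose upright metal cylinder, diameter 40 mm, 60 mm high, plus a black cap 36 mm wide, 12 mm high; 0.15 kg. This point is its centre, 36 mm above its underside. x points level out through the middle of the paper bar-code label on its side; z up. A 9 mm wide paper seal runs from the label up over the cap to the middle of its top, so the labelled side shows from above.
- label (a point): The middle of the label on the can's side, 20 mm from the can's axis, 36 mm above the can's underside.
- reader: Code reader, fixed: a metal base plate 190 x 100 mm, 6 mm thick, with a grey scanner block 60 mm deep, 90 mm wide, its top 80 mm above the table, at one end. Origin on the table; x points from the ringed spot straight toward the block, z up. Plate from x = -90 to +100 mm, block from +40 to +100 mm; its window faces -x, toward the can.
- spot (a point): Centre of the 54 mm wide engraved ring on the reader's base plate, on the plate's top face (6 mm above the table), 89 mm in front of the window. The can stands here.
- window (a point): Centre of the reader's dark window, 44 mm above the table; the label faces it when the can's x axis points along the reader's x axis.
- chamber: Sample chamber, fixed: a grey open-topped box 160 mm (x) x 170 mm (y) x 80 mm high, with walls of 5 mm, closed by a bare-metal lid. Origin at the centre of its underside, x points from its front to its hinge side, z up.
- hinge (a point): Middle of the lid's hinge axis, along the chamber's far (+x) upper edge, 84 mm behind the chamber's centre and 80 mm above the table. The axis runs along the chamber's y axis.
- lid (a joint): Opening angle of the lid, rad: 0 shut, growing as its front edge rises; 0.785 is 45 degrees; stop at 1.25. It turns freely and falls shut from any angle if not held. The lid is a metal plate 166 x 174 mm, 6 mm thick, about 0.35 kg; holding it by the handle takes about 2 N.
- lid_grip (a point): Middle of the lid's dark handle: a round bar, diameter 10 mm, 100 mm long along the chamber's y axis, on two legs on the lid, 45 mm above its face. With the lid shut it lies 140 mm in front of the hinge axis (chamber's -x) and 52 mm above it, axes as the chamber's; it turns with the lid. A vertical gripper pinching across the bar can stay vertical: the bar rolls between the pads.
- dark_can_mid (a point): Bystander: squat objective can, black screw top on a white foot, 37 mm in diameter, 46 mm high; centre. Leave it alone.
- iris_mid (a point): Bystander: iris diaphragm on a post in a black holder on a slotted foot, 70 x 61 mm, 121 mm high; a point 50 mm up its post. Leave it alone.
- oil_mid (a point): Bystander: small brown bottle with black cap, 27 mm in diameter, 65 mm high; centre. Leave it alone.
There are look-alikes about, which are no part of the job. What is shaped like the part that bears can_mid but orange or red is not meant.

How it is judged:
By the outcome, as a careful person would: the job done as asked, in the order asked, and still so for the second after the job is handed in, while the arm keeps its last pose, push and grip.
It also fails if it takes over 56 s, if anything falls off the work surface, if the arm or the gripper's body presses on something with over 40 N, if the wrist force passes 120 N, or if a joint passes its speed limit or range.

## Robot

A 7-joint arm with a two-finger parallel gripper is mounted at the origin on the work surface; the furniture and walls round the work are solid. World frame = base frame: x ahead of the robot, y to its left, z up, the work surface at z = 0. Lengths are in m, angles in rad, forces in N, time in s.
With the tool pointing down it reaches from about 0.425 to 0.95 m from the base axis. Payload 4.7 kg.
Tool frame: the origin (TCP) lies on the centre line of the jaws, within the pads' length; the fingertips stand robot.nose_length ahead of it and the grasp point (between the pads) lies 8 mm behind it (robot.nose_length is the distance from the TCP to the fingertips, in m); z points along the fingers, y is the line along which they close (so a half turn about z gives the same grasp; the last joint's range is limited). The gripper opens to 85 mm and grips with 20 to 120 N. Pads are 22 mm wide; open, the fingers measure 114 mm over their backs; the gripper's body (76 mm by 85 mm) begins 54 mm behind the grasp point. The pads swing forward as they close: fully open they stand 13 mm farther back than shut.
Start: joints at [1.124, 0.469, -0.049, 1.532, 0.024, 1.141, -0.082], TCP at [0.274, -0.617, 0.242] pointing down, gripper open.
Joint ranges: [-2.59, 2.59], [-0.33, 1.99], [-1.39, 1.29], [0.1, 2.45], [-1.04, 4.18], [0.21, 1.99], [-2.66, 2.66]. Speed limits (rad/s): [2.57, 2.57, 3.14, 3.14, 3.14, 3.14, 3.14].

## Interface

Orientations are given as [roll, pitch, yaw] about the fixed x, y, z axes, in that order (R = Rz(yaw) Ry(pitch) Rx(roll)).
In Python, from plant import robot gives the robot as it stands. Calls block until the motion is done:
- robot.goto(position, orientation): joint-space move of the TCP to a pose.
- robot.move_straight(position, vel=0.15, attitude=None, contact_N=None): straight line of the TCP; attitude=None keeps the orientation; vel is the mean speed in m/s. With contact_N (N) it stops when the force on the tool has changed by that much, and returns True; else False.
- robot.move_joints(angles): joint-space move.
- robot.grip(opening, strength=None): opening from 0.0 (shut) to 1.0 (fully open); strength is the grip in N (None keeps the last); returns when the fingers have stopped.
- robot.sleep(seconds).
- robot.inverse_kinematics(position, orientation): joint angles nearest the present ones, or None.
- robot.sense(): the state.
- robot.grab_frame(name): name is "scene" or "top" or "wrist"; returns a dict with "image" (420x560x3 uint8, red, green, blue), "range_z" (420x560 float32, m along the optical axis (not along the pixel's ray), 0 where there is no reading), "fx", "fy", "cx", "cy" (pixels), "R" (3x3) and "t" (3): a world point X has camera coordinates R X + t. Camera axes: x right, y down, z forward; pixel columns grow to the right and rows downward; lengths in m; the calibration is good to about 2 mm. A picture is of the moment at which its call begins.
A pose or a line that the arm cannot do raises robot.IKError and nothing moves.
- robot.close_job(): hands the job in; it is judged then, once.
The state is a dict: "t": time; "joint_pos": joint angles; "joint_velocities": joint speeds; "effort": joint torques, N m; "tcp_pos": TCP position; "tcp_rot": TCP orientation; "wrist_force": force on the tool from outside, world axes, zero at the start; "torque": the same for the moment, N m; "opening": opening from 0.0 (shut) to 1.0 (fully open); "gripper_force": force on a finger pad.
Only numpy, scipy, OpenCV 4.12 (cv2) and the standard library are available. Lean on these libraries where they do the work, as an engineer would, in place of code of your own. Each camera call takes 0.05 s, during which the arm holds its last target. There are 200 camera calls.

## Working session

There is one attempt and no reset: what is moved stays moved. The work goes in short steps, each a Python script; the robot and the scene stay as the last script left them, time stands still between calls to the robot, and variables do not carry over. Pictures are saved under pics/ and viewed, at most 10 in all, crops included, and the job is handed in when it is done.

```bash
mkdir -p pics; ls
cat > h.py <<'E'
import numpy as np, cv2
from plant import robot
def save(f,n): cv2.imwrite(f'pics/{n}.png',f['image'][:,:,::-1])
def pts(f):
    z=f['range_z'];v,u=np.mgrid[:z.shape[0],:z.shape[1]]
    c=np.stack([(u-f['cx'])/f['fx']*z,(v-f['cy'])/f['fy']*z,z],-1)
    P=(c-f['t'])@f['R']; P[z==0]=np.nan; return P
def ray(f,u,v,h):
    d=np.array([(u-f['cx'])/f['fx'],(v-f['cy'])/f['fy'],1])@f['R'];o=-f['t']@f['R']
    return o+d*(h-o[2])/d[2]
def proj(f,X):
    c=f['R']@np.asarray(X)+f['t'];return c[0]/c[2]*f['fx']+f['cx'],c[1]/c[2]*f['fy']+f['cy']
E
python3 - <<'E'
from h import *
import pickle
for n in ('scene','top'):
    f=robot.grab_frame(n);save(f,n);pickle.dump(f,open(n+'.pkl','wb'));print(n,-f['t']@f['R'],f['R'][2],f['fx'])
s=robot.sense();print(s['t'],s['tcp_pos'],s['tcp_rot'],s['wrist_force'],s['opening'],robot.nose_length)
E
```

```text
pics
scene [0.17254198 0.85585264 0.69112369] [ 0.37313683 -0.77476079 -0.51040633] 397.8532567479583
top [0.30506729 0.00568761 1.45843347] [ 0.19778756 -0.01603737 -0.98011371] 385.3060580756
0.1 [ 0.27369808 -0.61649457  0.24139591] [-3.13991266e+00  8.72051804e-05  4.17835010e-01] [-0.53183511 -0.40439845  0.07906378] 0.9982331234264559 0.011
```

View pics/top.png

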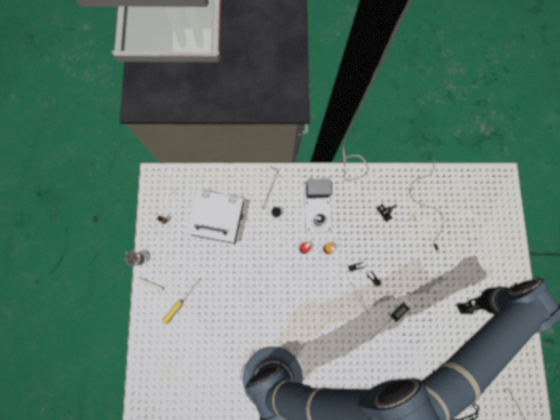

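View pics/scene.png

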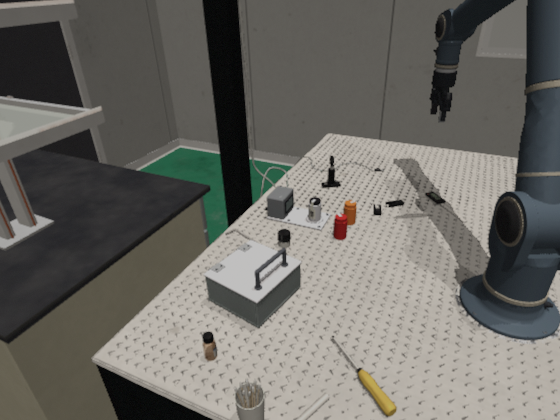

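Top view: the metal can with black cap stands on the reader plate at (319,219), with the reader block at (319,187). The chamber is at (217,216) with its handle at (211,229). The iris is at (386,212) and the oil bottle at (163,219).
Could be mistaken for the can: red can (305,247), orange can (329,247), dark objective can (276,212). I choose (319,219), because it is bare metal and on the ringed plate. Next I move the wrist camera over it for a close check.

Run:
```python
from h import *
import pickle
f=pickle.load(open('top.pkl','rb'));P=pts(f)
for n,(u,v) in dict(can=(319,219),block=(319,187),red=(305,247),orange=(329,247),lid=(217,205),dark=(276,212),handle=(211,229)).items(): print(n,P[v,u].round(3),ray(f,u,v,.07).round(3))
c=ray(f,319,219,.07)
p=[c[0]-.08,c[1],.33]
robot.goto([c[0]-.1,c[1],.33],[np.pi,0,np.pi/2])
f=robot.grab_frame('wrist');save(f,'w1');pickle.dump(f,open('w1.pkl','wb'))
s=robot.sense();print(s['t'],s['tcp_pos'],s['tcp_rot'],s['joint_pos'],-f['t']@f['R'],f['R'][2])
```

```text
can [ 0.557 -0.172  0.077] [ 0.558 -0.173  0.07 ]
block [ 0.676 -0.175  0.083] [ 0.679 -0.176  0.07 ]
red [ 0.455 -0.12   0.07 ] [ 0.455 -0.12   0.07 ]
orange [ 0.455 -0.206  0.071] [ 0.455 -0.207  0.07 ]
lid [0.608 0.2   0.084] [0.611 0.202 0.07 ]
dark [ 0.59  -0.016  0.044] [ 0.584 -0.015  0.07 ]
handle [0.512 0.212 0.131] [0.522 0.221 0.07 ]
1.925 [ 0.45766582 -0.17466178  0.32956565] [-3.14089363e+00 -2.76528147e-04  1.56771637e+00] [ 0.74690008  0.12702557 -0.51463105  1.81497881  0.0663979   1.21735973
  0.20958985] [ 0.4573933  -0.10339215  0.46122361] [-5.13239947e-04 -2.83063461e-01 -9.59101044e-01]
```

View pics/w1.png

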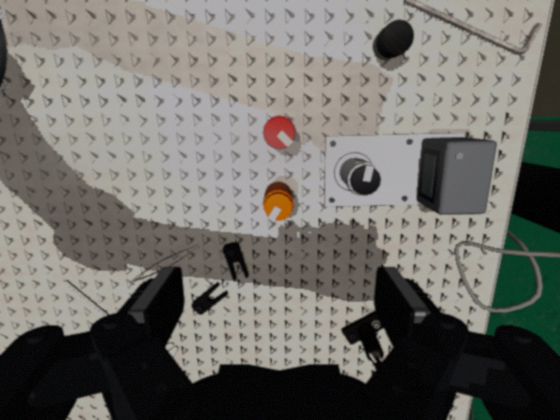

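The wrist view shows the metal can (366,180) with its white seal on the black cap, standing in the ring (356,174). The block is to its right (+x). The red can (280,132) and orange can (278,205) are look-alikes. The seal points roughly up in the image (world +y), so I go closer.

Run:
```python
from h import *
import pickle
ims=[]
for i,p in enumerate([(.56,-.16,.24),(.60,-.19,.24)]):
    robot.goto(p,[np.pi,0,np.pi/2]);robot.sleep(.2)
    f=robot.grab_frame('wrist');pickle.dump(f,open(f'c{i}.pkl','wb'))
    u,v=map(int,proj(f,[.56,-.172,.05]));print(u,v,-f['t']@f['R'])
    a=f['image']; ims.append(a)
cv2.imwrite('pics/c.png',cv2.resize(np.hstack([a[0:300,100:560] for a in ims]),(800,522))[:,:,::-1])
```

```text
278 199 [ 0.55895228 -0.08930211  0.37335302]
239 173 [ 0.59879554 -0.11783489  0.37209691]
```

View pics/c.png

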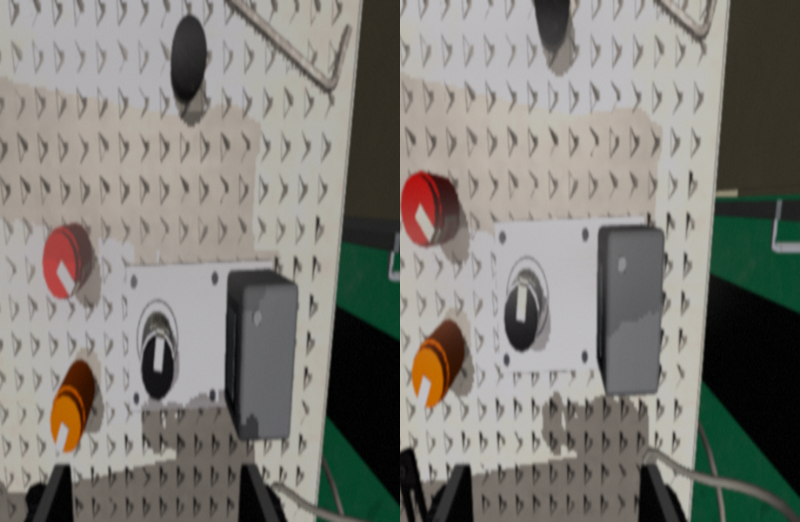

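```bash
cat > meas.py <<'E'
from h import *
def cap(f,c0=(.56,-.172),verbose=True):
    P=pts(f);g=f['image'].astype(int).max(-1)
    m=(np.hypot(P[...,0]-c0[0],P[...,1]-c0[1])<.035)&(P[...,2]>.07)
    n,l,st,ce=cv2.connectedComponentsWithStats(m.astype('uint8'))
    k=1+st[1:,4].argmax();m=l==k
    zt=np.median(P[m][:,2])
    cs,_=cv2.findContours(m.astype('uint8'),cv2.RETR_EXTERNAL,cv2.CHAIN_APPROX_NONE)
    q=np.array([ray(f,u,v,.078)[:2] for u,v in max(cs,key=len)[:,0]])
    (x,y),r=cv2.minEnclosingCircle((q*1000).astype('float32'));C=np.array([x,y])/1000
    # seal: bright pixels on cap
    mm=cv2.erode(m.astype('uint8'),np.ones((3,3)))>0
    th,_=cv2.threshold(g[mm].astype('uint8'),0,255,cv2.THRESH_OTSU)
    sm=m&(g>th); v,u=np.nonzero(sm)
    S=np.array([ray(f,a,b,.078)[:2] for a,b in zip(u,v)]);S=S[np.hypot(*(S-C).T)<.0175]
    d=S.mean(0)-C
    vx,vy,_,_=cv2.fitLine((S*1000).astype('float32'),cv2.DIST_L2,0,.01,.01).ravel()
    if vx*d[0]+vy*d[1]<0: vx,vy=-vx,-vy
    if verbose: print('cap',C.round(4),'r',r,'zt',zt.round(4),'th',th,len(S),'yaw centroid',np.degrees(np.arctan2(d[1],d[0])).round(1),'line',np.degrees(np.arctan2(vy,vx)).round(1))
    return C,d
E
python3 - <<'E'
from meas import *
import pickle
F=[pickle.load(open(f'c{i}.pkl','rb')) for i in (0,1)]
for f in F:
    cap(f); P=pts(f)
    m=(abs(P[...,0]-.67)<.08)&(abs(P[...,1]+.175)<.08)&(P[...,2]>.077)&(P[...,2]<.09)&(P[...,0]>.59)
    print('block',m.sum(),np.median(P[m][:,2]),cv2.minAreaRect((P[m][:,:2]*1000).astype('float32')))
    # screws: dark small blobs on plate
    g=f['image'].max(-1);u0,v0=proj(f,[.51,-.12,.006]);
    bh=cv2.morphologyEx(g,cv2.MORPH_BLACKHAT,np.ones((9,9)))
    n,l,st,ce=cv2.connectedComponentsWithStats((bh>50).astype('uint8'))
    for i in range(1,n):
        X=ray(f,*ce[i],.006)
        if 8<st[i,4]<60 and .5<X[0]<.62 and -.24<X[1]<-.11: print('screw?',ce[i].round(1),st[i,2:],X.round(4))
    # plate edges from bright mask
    pm=((P[...,0]>.46)&(P[...,0]<.62)&(abs(P[...,1]+.172)<.09)&(P[...,2]>.003)&(P[...,2]<.012)).astype('uint8')
    pm=cv2.morphologyEx(pm,cv2.MORPH_OPEN,np.ones((5,5)));n,l,st,ce=cv2.connectedComponentsWithStats(pm)
    k=1+st[1:,4].argmax();print('plate',st[k],cv2.minAreaRect((P[l==k][:,:2]*1000).astype('float32')))
E
```

```text
cap [ 0.5656 -0.4153] r 125.56458282470703 zt 0.3154 th 6.0 246 yaw centroid 31.4 line 11.7
block 5450 0.08003745207793866 ((681.4664916992188, -174.4850616455078), (59.02275848388672, 88.59278106689453), 1.1298187971115112)
screw? [253.5 161.4] [ 6  7 33] [ 0.5315 -0.1384  0.006 ]
screw? [276.4 195. ] [18  8 53] [ 0.5573 -0.1774  0.006 ]
screw? [291.7 199.4] [ 7  9 45] [ 0.5751 -0.1827  0.006 ]
screw? [256.5 228.5] [ 6  6 32] [ 0.5333 -0.2187  0.006 ]
screw? [247.  234.4] [ 4  5 10] [ 0.5217 -0.2262  0.006 ]
plate [ 245  151   88   86 5405] ((571.4640502929688, -177.61819458007812), (99.06341552734375, 100.16118621826172), 1.3555737733840942)meas.py:16: RuntimeWarning: Mean of empty slice.
  d=S.mean(0)-C
  ret = um.true_divide(
Traceback (most recent call last):
  File "meas.py", line 17, in cap
    vx,vy,_,_=cv2.fitLine((S*1000).astype('float32'),cv2.DIST_L2,0,.01,.01).ravel()
              ~~~~~~~~~~~^^^^^^^^^^^^^^^^^^^^^^^^^^^^^^^^^^^^^^^^^^^^^^^^^^
cv2.error: OpenCV(4.12.0) /io/opencv/modules/imgproc/src/linefit.cpp:50: error: (-215:Assertion failed) count > 0 in function 'fitLine2D_wods'
```

```bash
sed -i 's/(P\[...,2\]>.07)/(P[...,2]>.07)\&(P[...,2]<.09)/' meas.py
python3 - <<'E'
from meas import *
import pickle
F=[pickle.load(open(f'c{i}.pkl','rb')) for i in (0,1)]
for f in F:
    cap(f); P=pts(f)
    m=(abs(P[...,0]-.67)<.08)&(abs(P[...,1]+.175)<.08)&(P[...,2]>.077)&(P[...,2]<.09)&(P[...,0]>.59)
    r=cv2.minAreaRect((P[m][:,:2]*1000).astype('float32'));print('block',np.median(P[m][:,2]),r)
    pm=((P[...,0]>.46)&(P[...,0]<.62)&(abs(P[...,1]+.172)<.09)&(P[...,2]>.003)&(P[...,2]<.012)).astype('uint8')
    pm=cv2.morphologyEx(pm,cv2.MORPH_OPEN,np.ones((5,5)));n,l,st,ce=cv2.connectedComponentsWithStats(pm)
    k=1+st[1:,4].argmax();print('plate',cv2.minAreaRect((P[l==k][:,:2]*1000).astype('float32')),np.median(P[l==k][:,2]))
f=F[0];u,v=map(int,proj(f,[.56,-.172,.06]))
a=cv2.resize(f['image'][v-35:v+35,u-35:u+35],(560,560),interpolation=cv2.INTER_NEAREST);cv2.imwrite('pics/crop.png',a[:,:,::-1]);print(u,v)
E
```

```text
cap [ 0.5615 -0.1753] r 19.06069564819336 zt 0.0781 th 94.0 209 yaw centroid 78.5 line 75.6
block 0.08003745207793866 ((681.4664916992188, -174.4850616455078), (59.02275848388672, 88.59278106689453), 1.1298187971115112)
plate ((571.4640502929688, -177.61819458007812), (99.06341552734375, 100.16118621826172), 1.3555737733840942) 0.006143001899348912
cap [ 0.5614 -0.176 ] r 18.723712921142578 zt 0.0781 th 111.0 233 yaw centroid 86.0 line 61.0
block 0.08000517763231937 ((681.416748046875, -174.79107666015625), (59.13041687011719, 88.79019927978516), 1.3750662803649902)
plate ((570.958984375, -177.77682495117188), (98.21393585205078, 100.13507843017578), 1.2325775623321533) 0.006106033815414058
278 202
```

View pics/crop.png

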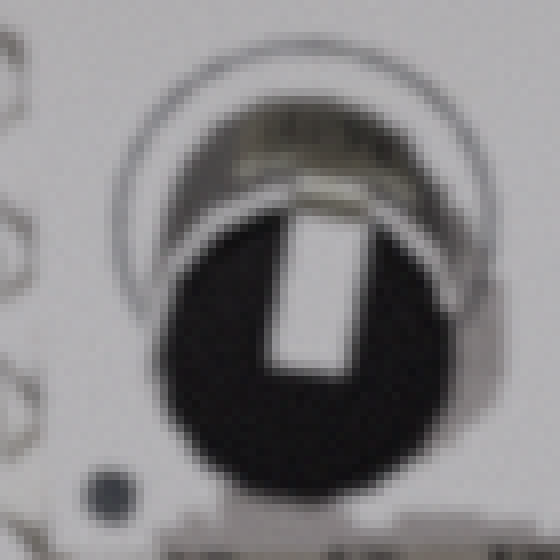

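The crop shows the black cap centred near (308,352), with the white seal running from (310,370) up to (333,220). The label therefore faces roughly world +y, at about 80°. I refine this, then check IK for the turn.

```bash
cat > meas2.py <<'E'
from meas import *
def seal(f,c0=(.5615,-.1756)):
    P=pts(f);g=f['image'].astype(int).max(-1)
    v,u=np.mgrid[:420,:560]
    R=np.array([[ray(f,a,b,.078)[:2] for a in range(560)] for b in range(420)])
    near=(np.hypot(*(np.moveaxis(R-c0,-1,0)))<.024)
    dark=near&(g<60)
    n,l,st,ce=cv2.connectedComponentsWithStats(dark.astype('uint8'));dark=l==1+st[1:,4].argmax()
    q=R[dark]; h=cv2.convexHull((q*1000).astype('float32'))
    (x,y),r=cv2.minEnclosingCircle(h);C=np.array([x,y])/1000
    S=R[near&(g>110)&(np.hypot(*(np.moveaxis(R-C,-1,0)))<.0145)]
    d=S.mean(0)-C; rc=cv2.minAreaRect((S*1000).astype('float32'))
    bx=cv2.boxPoints(rc);e=[bx[1]-bx[0],bx[2]-bx[1]];e=max(e,key=np.linalg.norm)
    if e@d<0:e=-e
    print('cap C',C.round(4),'r',round(r,1),'seal rect',np.round(rc[0],1),np.round(rc[1],1),'yaw cen',np.degrees(np.arctan2(d[1],d[0])).round(1),'yaw rect',np.degrees(np.arctan2(e[1],e[0])).round(1),len(S))
E
python3 - <<'E'
from meas2 import *
import pickle
for i in (0,1): seal(pickle.load(open(f'c{i}.pkl','rb')))
print(robot.sense()['joint_pos'].round(2))
for y in range(-180,181,20):
    q=robot.inverse_kinematics([.562,-.176,.045],[np.pi,0,np.radians(y)]);print(y,None if q is None else np.round(q,2))
E
```

```text
cap C [ 0.5618 -0.1761] r 17.8 seal rect [ 563.  -169.6] [15.5  9.2] yaw cen 79.2 yaw rect 81.3 154
cap C [ 0.5628 -0.1774] r 17.0 seal rect [ 562.8 -170.3] [14.4  9.8] yaw cen 89.3 yaw rect 80.4 165
[ 0.62  0.45 -0.52  1.63  0.24  1.13  0.03]
-180 [ 0.77  0.7  -0.75  1.87  0.63  0.83  1.26]
-160 [ 0.81  0.72 -0.82  1.87  0.69  0.86  1.57]
-140 [ 0.86  0.76 -0.89  1.87  0.76  0.9   1.86]
-120 [ 0.9   0.8  -0.97  1.86  0.82  0.94  2.17]
-100 [ 0.94  0.84 -1.04  1.86  0.88  0.98  2.47]
-80 [ 0.13  0.57  0.14  1.91 -0.12  0.67 -2.63]
-60 [ 0.19  0.57  0.06  1.91 -0.05  0.67 -2.34]
-40 [ 0.23  0.57 -0.    1.9   0.    0.67 -2.04]
-20 [ 0.29  0.57 -0.07  1.9   0.06  0.68 -1.75]
0 [ 0.34  0.57 -0.15  1.9   0.13  0.68 -1.45]
20 [ 0.39  0.58 -0.21  1.89  0.18  0.69 -1.15]
40 [ 0.45  0.59 -0.29  1.89  0.25  0.7  -0.86]
60 [ 0.49  0.59 -0.35  1.89  0.3   0.71 -0.56]
80 [ 0.54  0.6  -0.41  1.89  0.35  0.72 -0.25]
100 [ 0.58  0.62 -0.47  1.88  0.4   0.74  0.06]
120 [ 0.62  0.63 -0.53  1.88  0.45  0.75  0.36]
140 [ 0.66  0.65 -0.59  1.88  0.5   0.77  0.67]
160 [ 0.72  0.67 -0.67  1.87  0.57  0.8   0.97]
180 [ 0.77  0.7  -0.75  1.87  0.63  0.83  1.26]
```

Run:
```python
from h import *
import pickle
C=np.array([.562,-.1764]); z=.044
A=lambda d:[np.pi,0,np.radians(d)]
robot.goto([*C,.16],A(130))
robot.move_straight([*C,z],vel=.1,contact_N=15)
def st(n):
    s=robot.sense();print(n,round(s['t'],2),s['tcp_pos'].round(4),s['tcp_rot'].round(3),s['wrist_force'].round(1),round(s['opening'],3),s['gripper_force'])
st('down'); robot.grip(0.0,25); st('grip')
for a in (110,90,70,50.4): robot.move_straight([*C,z],attitude=A(a),vel=.1)
robot.sleep(.3);st('turned')
robot.grip(1.0);st('open')
robot.move_straight([*C,.16],vel=.15)
robot.goto([.56,-.16,.24],A(90));robot.sleep(.2)
f=robot.grab_frame('wrist');pickle.dump(f,open('d.pkl','wb'));st('end')
from meas2 import seal
seal(f,(.562,-.1764))
u,v=map(int,proj(f,[.56,-.172,.06]))
a=cv2.resize(f['image'][v-35:v+35,u-35:u+35],(560,560),interpolation=cv2.INTER_NEAREST);cv2.imwrite('pics/crop2.png',a[:,:,::-1])
```

```text
down 5.27 [ 0.5626 -0.1765  0.0447] [3.141e+00 1.000e-03 2.269e+00] [-0.4  0.2  1.4] 1.001 0.0
grip 5.76 [ 0.5623 -0.1765  0.0444] [3.141e+00 1.000e-03 2.269e+00] [-0.8  0.1  3.3] 0.459 25.453424155712128
turned 8.05 [ 0.5625 -0.1762  0.0444] [ 3.141e+00 -1.000e-03  8.830e-01] [ 0.6 -0.2  5.7] 0.458 25.80231785774231
open 8.57 [ 0.5618 -0.1763  0.0438] [-3.141  0.     0.88 ] [ 0.3 -1.1 -0.6] 1.001 0.0
end 10.39 [ 0.5595 -0.16    0.2388] [-3.14e+00 -1.00e-03  1.57e+00] [-1.2 -0.4 -0.6] 1.003 0.0
cap C [ 0.5623 -0.1756] r 17.9 seal rect [ 569.3 -177. ] [13.3  8.9] yaw cen -9.7 yaw rect 0.1 142
```

View pics/crop2.png

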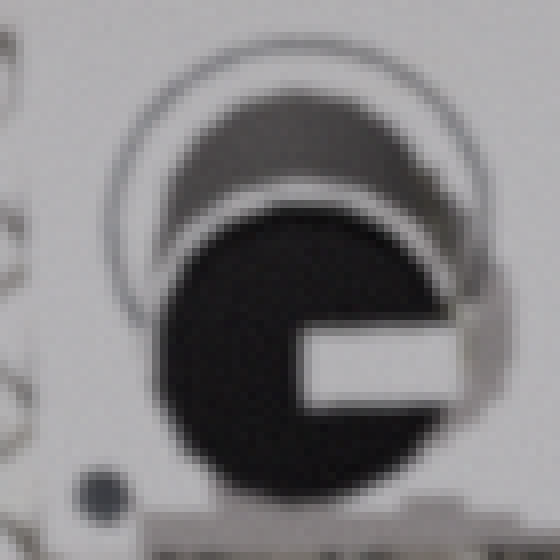

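The seal now runs from (302,369) right to (460,362), so the label faces the window to within a few degrees. I measure its direction more finely from closer views.

```bash
cat > fine.py <<'E'
from h import *
def fine(f,C=(.562,-.1773)):
    # orthorectify the cap-top plane by homography, 0.2 mm/px, then fit the seal rectangle
    w=np.array([[-1,-1],[1,-1],[1,1],[-1,1]])*.03
    src=np.float32([proj(f,[C[0]+a,C[1]+b,.078]) for a,b in w]); dst=np.float32((w+.03)/.0002)
    o=cv2.warpPerspective(f['image'].max(-1),cv2.getPerspectiveTransform(src,dst),(301,301),flags=cv2.INTER_CUBIC)
    m=(o>95).astype('uint8');k=np.zeros_like(m);cv2.circle(k,(150,150),76,1,-1);m&=k
    n,l,st,ce=cv2.connectedComponentsWithStats(m)
    j=1+st[1:,4].argmax();v,u=np.nonzero(l==j)
    # long edges: per column extent (seal lies ~ along x)
    cols=[(c,v[u==c].min(),v[u==c].max()) for c in range(u.min()+8,u.max()-12)]
    c=np.array(cols);e=[np.polyfit(c[:,0],c[:,i],1) for i in (1,2)]
    print('edge yaw',[np.degrees(np.arctan(x[0])).round(2) for x in e],'len',len(c),'width mm',(np.diff(c[:,1:],axis=1).mean()*.2).round(1),'start x',C[0]-.03+u.min()*.0002,'mid y at C',C[1]-.03+.0002*np.mean([np.polyval(x,150) for x in e]))
E
python3 - <<'E'
from fine import *
import pickle
fine(pickle.load(open('d.pkl','rb')))
A=[np.pi,0,np.pi/2]
for i,p in enumerate([(.56,-.16,.18),(.53,-.17,.18),(.585,-.16,.18)]):
    robot.goto(p,A);robot.sleep(.25);f=robot.grab_frame('wrist');pickle.dump(f,open(f'e{i}.pkl','wb'));fine(f);P=pts(f)
    m=(abs(P[...,0]-.68)<.05)&(abs(P[...,1]+.175)<.08)&(P[...,2]>.077)&(P[...,2]<.09)
    print(cv2.minAreaRect((P[m][:,:2]*1000).astype('float32')))
print(robot.sense()['t'])
E
```

```text
edge yaw [np.float64(1.63), np.float64(2.87)] len 57 width mm 9.6 start x 0.5618000000000001 mid y at C -0.1770293405928615
edge yaw [np.float64(1.12), np.float64(1.91)] len 57 width mm 9.7 start x 0.5618000000000001 mid y at C -0.17696932849364794
((681.5169677734375, -174.1991424560547), (59.76487731933594, 89.29790496826172), 1.6124030351638794)
edge yaw [np.float64(3.0), np.float64(2.87)] len 56 width mm 9.6 start x 0.562 mid y at C -0.17703707108680794
((681.3746337890625, -174.39654541015625), (59.95389175415039, 88.94410705566406), 1.268808364868164)
edge yaw [np.float64(1.49), np.float64(1.43)] len 57 width mm 9.8 start x 0.5618000000000001 mid y at C -0.17706054143980643
((681.6127319335938, -174.4276123046875), (59.2142448425293, 88.7202377319336), 1.4420491456985474)
12.2333
```

Label yaw is about 2° against about 1.35° for the reader, which is square enough. The can stands at (.562,-.177), on the spot (.5625,-.1771). Now I measure the chamber and its handle.

Run:
```python
from h import *
import pickle
A=[np.pi,0,np.pi/2]; robot.move_straight([.585,-.16,.3],vel=.3)
L=[]
for i,p in enumerate([(.50,.17,.33),(.57,.16,.33)]):
    robot.goto(p,A);robot.sleep(.25);f=robot.grab_frame('wrist');pickle.dump(f,open(f'l{i}.pkl','wb'));P=pts(f);L.append(f['image'])
    near=(abs(P[...,0]-.58)<.15)&(abs(P[...,1]-.2)<.15)
    m=near&(P[...,2]>.08)&(P[...,2]<.095);r=cv2.minAreaRect((P[m][:,:2]*1000).astype('float32'));print('lid',np.median(P[m][:,2]),r)
    m=near&(P[...,2]>.122)&(P[...,2]<.15)
    q=P[m];r=cv2.minAreaRect((q[:,:2]*1000).astype('float32'));print('bar',m.sum(),np.percentile(q[:,2],[5,50,95]).round(4),r)
    u,v=np.nonzero(m)[1],np.nonzero(m)[0]
    rr=cv2.minAreaRect(np.float32(np.c_[u,v]));b=cv2.boxPoints(rr);print('bar px',rr,'ray@.132',ray(f,*rr[0],.132).round(4))
cv2.imwrite('pics/l.png',cv2.resize(np.hstack(L),(800,300))[:,:,::-1]);print(robot.sense()['t'])
```

```text
lid 0.08662487566522173 ((573.9398803710938, 206.85206604003906), (174.32666015625, 172.1028289794922), 79.00020599365234)
bar 1122 [0.1332 0.1362 0.1378] ((516.1138916015625, 218.0391845703125), (109.65324401855469, 10.024131774902344), 78.89977264404297)
bar px ((295.5943603515625, 137.5184783935547), (10.774627685546875, 113.35111236572266), 11.08257007598877) ray@.132 [0.5169 0.2206 0.132 ]
lid 0.08659729790530352 ((573.8867797851562, 206.72100830078125), (174.50025939941406, 172.30479431152344), 78.97681427001953)
bar 1160 [0.1331 0.136  0.1378] ((516.217041015625, 218.60238647460938), (108.51183319091797, 10.205331802368164), 78.80963134765625)
bar px ((226.3483123779297, 128.27381896972656), (11.467432975769043, 113.28211212158203), 8.426968574523926) ray@.132 [0.5171 0.2208 0.132 ]
15.0583
```

View pics/l.png

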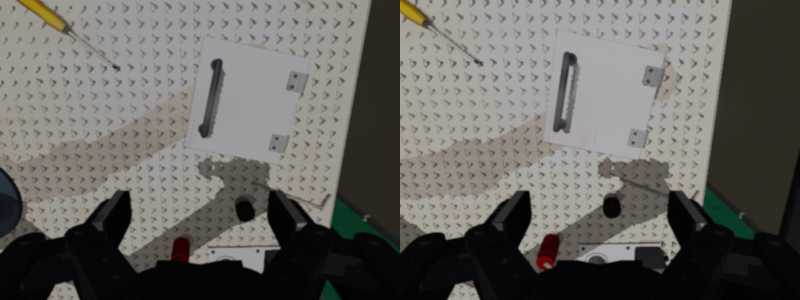

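The lid is seen with its hinges on the right and the bar at left, spanning (215,65) to (205,130) in the left half. Chamber x points at -11°, the bar centre is (.516,.2185,.132), and the hinge is near (.653,.192,.08). Next: grip the bar and lift along the arc.

```bash
cat > arc.py <<'E'
from h import *
yaw=np.radians(-11.0);ex=np.array([np.cos(yaw),np.sin(yaw),0])
B=np.array([.5165,.219,.1322]);H=B+.14*ex;H[2]=B[2]-.052
A=[np.pi,0,np.pi/2+yaw]
def bar(d,off=0):
    a=np.radians(d)+np.arctan2(.052,.14);r=np.hypot(.14,.052)
    return H-r*np.cos(a)*ex+np.array([0,0,r*np.sin(a)])
def st(n):
    s=robot.sense();print(n,round(s['t'],2),s['tcp_pos'].round(4),s['wrist_force'].round(1),round(s['opening'],3),round(float(s['gripper_force']),1))
E
python3 - <<'E'
from arc import *
dz=np.array([0,0,-.008])
for d in (0,20,45): print(d,bar(d).round(3),np.round(robot.inverse_kinematics(bar(d)+dz,A),2))
robot.goto(B+[0,0,.09],A)
print('contact',robot.move_straight(B+dz,vel=.08,contact_N=12));st('down')
robot.grip(0.0,40);st('grip')
for d in np.arange(5,46,5):
    robot.move_straight(bar(d)+dz,vel=.08,attitude=A)
    if d in(5,25,45): st(d)
robot.sleep(.4);st('hold')
f=robot.grab_frame('wrist');save(f,'lift');s=robot.grab_frame('scene');save(s,'lift_s')
import pickle;pickle.dump((f,s),open('lift.pkl','wb'))
E
```

```text
0 [0.516 0.219 0.132] [-0.06  0.48 -0.54  1.9   0.32  0.85 -0.96]
20 [0.542 0.214 0.177] [-0.03  0.45 -0.55  1.81  0.28  0.96 -0.89]
45 [0.593 0.204 0.216] [-0.    0.48 -0.55  1.67  0.28  1.07 -0.83]
contact False
down 17.03 [0.5169 0.2192 0.1248] [ 0.7  0.4 -0.3] 0.997 0.0
grip 17.72 [0.5168 0.219  0.1243] [ 0.7 -0.2  0.3] 0.097 38.9
5 18.03 [0.5216 0.218  0.1363] [ 2.   0.4 -3.2] 0.099 38.9
25 19.3 [0.5502 0.2124 0.1794] [-6.6 -0.9  3.6] 0.097 39.2
45 20.57 [0.5937 0.2038 0.2106] [-6.6 -2.1 10.1] 0.095 40.4
hold 20.97 [0.5933 0.2039 0.2104] [-6.5 -1.7  9.1] 0.099 40.4
```

View pics/lift_s.png

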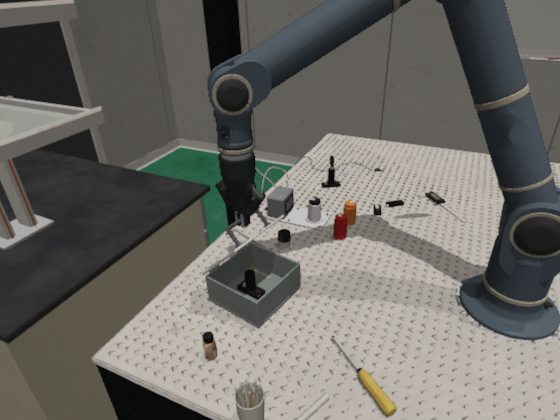

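The scene view shows the lid raised, nearly edge-on at (235,240), with the gripper holding the bar. The chamber (255,282) is open and the bystanders look undisturbed. Next I measure the lid's angle from the depth images.

Run:
```python
from arc import *
import pickle
ey=np.array([-ex[1],ex[0],0])
fs=pickle.load(open('lift.pkl','rb'))
fs=list(fs)+[robot.grab_frame('top')]
for f in fs:
    P=pts(f)-H; a=-(P@ex);b=P@ey;c=P[...,2]
    # lid slab: within 14 mm of 45deg plane through hinge
    s=(a+c)/2**.5;n=(c-a)/2**.5
    m=(abs(b)<.095)&(s>.03)&(s<.19)&(abs(n-.003)<.02)&(c>.02)
    A_,C_=a[m],c[m];print('n',m.sum())
    if m.sum()>50:
        for sgn in (0,):
            k=np.ones(len(A_),bool)
            for _ in range(6):
                p=np.polyfit(A_[k],C_[k],1);r=C_-np.polyval(p,A_);k=abs(r)<max(.003,np.std(r[k])*1.5)
        print('angle',np.degrees(np.arctan(p[0])).round(2),'offset mm',1000*p[1]*np.cos(np.arctan(p[0])),'used',k.sum(),'res',np.std(r[k]),'a range',A_[k].min().round(3),A_[k].max().round(3))
from meas import *
# can and others undisturbed? re-check from top
st('now')
```

```text
n 32060
angle 45.01 offset mm 6.483973136082826 used 30776 res 0.0007671461456807835 a range 0.016 0.115
n 320
angle 44.6 offset mm 6.420310105746859 used 181 res 0.0017244504730164006 a range 0.018 0.115
n 194
angle 44.84 offset mm 6.19636721331313 used 138 res 0.0015595643663763692 a range 0.016 0.115
now 21.12 [0.5933 0.2039 0.2104] [-5.9 -1.4  8.6] 0.097 40.4
```

View pics/lift.png

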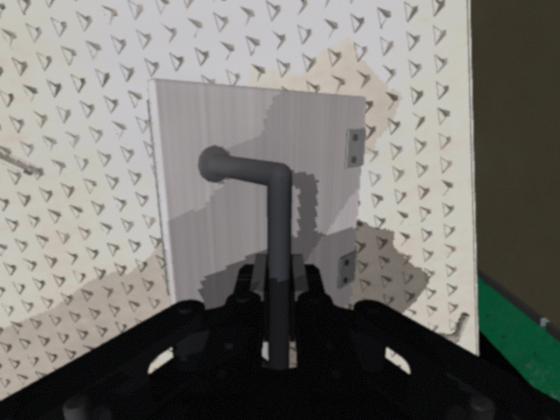

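The wrist view shows the bar at (280,250) pinched between the pads. The lid plane fits at 45.0° with steady forces, and the can still stands on its spot in the scene view, so I hand in.

Run:
```python
from arc import *
robot.sleep(.5);st('final');print(robot.close_job())
```

```text
final 21.62 [0.5933 0.2039 0.2104] [-6.8 -1.3  9.4] 0.097 40.4
the job is handed in; nothing more can be done
None
```

The can stands released on the ringed spot with its label facing the window to within about 1°, and the lid is held at a measured 45.0°; the job was handed in at 21.6 s, with no verdict returned.

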